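# Lay out an engine rebuild kit in its fitted tray

## Task

Lay out the parts for the small-engine rebuild in the kit tray, each in the nest cut for its shape: the larger bearing flat in the large round nest, the nut flat in the hexagonal one, the spark plug lying in the oblong one, and the longer bolt standing on its head in the small round one. The smaller bearing and the shorter bolt belong to another job: leave them where they are.

Things in the scene. Friction and masses are not known exactly. Their poses are not given: they have to be found in the camera images.
- bearing_mid (a point): the larger of two ball bearings: steel ring with dark seal, 42 mm across, 12 mm thick, 0.11 kg, lying flat. Point: its centre, half-way up (6 mm above what it lies on); z is its axis.
- nut_mid (a point): steel hexagon nut, 13 mm high, 23 mm across the flats (flats face its +x and -x and every 60 degrees on), 27 mm over the corners (along y), lying flat. Point: its centre, half-way up.
- spark_plug_mid (a point): spark plug lying on its side, 70 mm long along its y axis, 22 mm high, 0.055 kg. Point: its middle, 11 mm above what it lies on. White ceramic (about 16 mm thick, 18 mm high): from the middle to 35 mm towards -y; grip it across x about 13 mm from the middle. Hexagon 24 mm wide: 2 to 16 mm towards +y, threaded end beyond it.
- long_bolt_mid (a point): the longer of two hexagon bolts, standing on its head, shank up: 63 mm tall, shank 12 mm thick, head 22 mm wide and 8 mm high, 0.08 kg. Point: its centre, half-way up; z along the shank, upward.
- short_bolt_mid (a point): look-alike, to be left: the shorter, thinner bolt, also standing on its head: 51 mm tall, shank 10 mm, head 18 mm wide. Point: its centre, half-way up.
- small_bearing_mid (a point): look-alike, to be left: the smaller ball bearing, 32 mm across, 10 mm thick, lying flat. Point: its centre, half-way up.
- bearing_nest_floor (a point): large round nest for the bearing, in one of four equal grey blocks, 66 mm (x) by 96 mm (y), lying two by two in any order in a low sheet-steel tray fixed to the bench. Point: centre of its dark floor, 6.5 mm above the bench; z up. Pocket 6 mm deep, upright sides, 58 mm across.
- nut_nest_floor (a point): hexagonal nest for the nut, in one of four equal grey blocks, 66 mm (x) by 96 mm (y), lying two by two in any order in a low sheet-steel tray fixed to the bench. Point: centre of its dark floor, 6.5 mm above the bench; z up. Pocket 6 mm deep, upright sides, 41 mm across flats.
- plug_nest_floor (a point): oblong nest for the spark plug, in one of four equal grey blocks, 66 mm (x) by 96 mm (y), lying two by two in any order in a low sheet-steel tray fixed to the bench. Point: centre of its dark floor, 6.5 mm above the bench; z up. Pocket 6 mm deep, upright sides, 41 mm along x, 86 mm along y; the plug may lie either way round. Block tops 12.5 mm, tray rim 13 mm above the bench.
- bolt_nest_floor (a point): small round nest for the long bolt's head, in one of four equal grey blocks, 66 mm (x) by 96 mm (y), lying two by two in any order in a low sheet-steel tray fixed to the bench. Point: centre of its dark floor, 6.5 mm above the bench; z up. Pocket 6 mm deep, upright sides, 38 mm across.
There are look-alikes about, which are no part of the job. What is shaped like the part that bears spark_plug_mid but black or pink is not meant.

How it is judged:
At the end, for the whole second after the job is handed in: Larger bearing, nut and upright long bolt within 14 mm, lying spark plug within 16 mm, of the centre of its own nest, on its floor (height within 3 mm), released and still; smaller bearing and upright shorter bolt within 30 mm of where they were (horizontal distance between bearing_mid and bearing_nest_floor below 0.014 m and z of bearing_mid in the frame of bearing_nest_floor between 0.003 and 0.009 m and angle between the z axis of bearing_mid and the z axis of bearing_nest_floor, either way round below 0.1 rad and horizontal distance between nut_mid and nut_nest_floor below 0.014 m and z of nut_mid in the frame of nut_nest_floor between 0.0035 and 0.0095 m and angle between the z axis of nut_mid and the z axis of nut_nest_floor, either way round below 0.15 rad and horizontal distance between spark_plug_mid and plug_nest_floor below 0.016 m and z of spark_plug_mid in the frame of plug_nest_floor between 0.008 and 0.014 m and angle between spark_plug_mid's own y axis and vertical between 1.42 and 1.72 rad and horizontal distance between long_bolt_mid and bolt_nest_floor below 0.014 m and z of long_bolt_mid in the frame of bolt_nest_floor between 0.0285 and 0.0345 m and angle between each of long_bolt_mid, short_bolt_mid's own z axis and vertical below 0.1 rad and distance of each of small_bearing_mid, short_bolt_mid from where it was at the start of the episode below 0.03 m and linear speed of each of bearing, nut, spark_plug, long_bolt below 0.02 m/s and angular speed of each of bearing, nut, spark_plug, long_bolt below 0.2 rad/s); the robot touches nothing.
It fails at once if a look-alike (smaller bearing or shorter bolt) was moved more than 30 mm (distance of any of small_bearing_mid, short_bolt_mid from where it was at the start of the episode above 0.03 m).
It also fails if it takes over 112 s, if anything falls off the work surface, if the arm or the gripper's body presses on something with over 40 N, if the wrist force passes 120 N, or if a joint passes its speed limit or range.

## Robot

A 7-joint arm with a two-finger parallel gripper is mounted at the origin on the work surface; the furniture and walls round the work are solid. World frame = base frame: x ahead of the robot, y to its left, z up, the work surface at z = 0. Lengths are in m, angles in rad, forces in N, time in s.
With the tool pointing down it reaches from about 0.35 to 0.9 m from the base axis. Payload 8.1 kg.
Tool frame: the origin (TCP) lies midway between the tips of the shut fingers; the grasp point (between the pads) lies 19 mm behind it (env.hold_point_z is the distance from the TCP to the grasp point, in m); z points along the fingers, y is the line along which they close (so a half turn about z gives the same grasp; the last joint's range is limited). The gripper opens to 92 mm and grips with 3 to 60 N. Pads are 19 mm wide; open, the fingers measure 130 mm over their backs; the gripper's body (75 mm by 190 mm) begins 47 mm behind the grasp point.
Start: joints at [-1.368, 0.434, 0.025, 1.573, -0.012, 1.134, -0.075], TCP at [0.188, 0.596, 0.227] pointing down, gripper open.
Joint ranges: [-2.62, 2.62], [-0.44, 2.09], [-1.27, 1.32], [0.08, 2.57], [-1.32, 4.46], [0.12, 2], [-2.74, 2.74]. Speed limits (rad/s): [2.22, 2.22, 3.01, 3.01, 3.14, 3.14, 3.14].

## Interface

Orientations are given as a unit quaternion [w, x, y, z].
In Python, from rig import env gives the robot as it stands.
- The arm moves only by the tool servo_tool, never from a script. Its argument "rows" is a list of rows, each a list of 7 numbers: the closure, from 0 (fully open) to 1 (shut), then the shift along the tool's x, y, z in m, then the turn, a rotation vector about the tool's x, y, z in degrees. A call has 1 to 5 rows; each row shifts and turns the commanded pose from where the row before left it, along the tool's axes as they then stand; what a row does not reach is not made up. A row lasts 1/10 s, in which the tool goes at most 50 mm and 8.59 degrees, less where a joint would pass 70% of its speed; a pose out of reach is approached as far as the arm can. A call with a gripper value outside its range is refused whole. The fingers move at their own pace and stop on an object; "grip_force" is the grip in N (left out, the last holds). Time passes only in rows, so rows that do not move let the fingers close. It gives the time, the measured TCP pose, the force, the opening and the grip force at its end, in the units of the state.
- env.observe(): the state, without advancing time (a new reading comes with each control period).
- env.capture(name): name is "scene" or "top" or "wrist"; returns a dict with "pixels" (480x640x3 uint8, red, green, blue), "depth" (480x640 float32, m along the optical axis (not along the pixel's ray), 0 where there is no reading), "K" (3x3 intrinsics, pixels), "rvec" (rotation vector, rad) and "tvec" (3), from world to camera coordinates, as OpenCV has them; the wrist camera has in their place "T_tool_cam" (4x4, takes a point from camera to tool coordinates, whose origin is the TCP and whose axes are the flange's). Camera axes: x right, y down, z forward; pixel columns grow to the right and rows downward; lengths in m; the calibration is good to about 2 mm. A picture is of the moment at which its call begins: read the wrist's pose just before it.
- env.job_done(): hands the job in; it is judged then, once.
The state is a dict: "time_s": time; "q": joint angles; "joint_vel": joint speeds; "joint_torque": joint torques, N m; "tcp_pos": TCP position; "tool_rot": TCP orientation; "wrist_force": force on the tool from outside, world axes, zero at the start; "wrist_torque": the same for the moment, N m; "finger_gap": finger opening in m; "finger_force": force on a finger pad.
Only numpy, scipy, OpenCV 4.12 (cv2) and the standard library are available. Lean on these libraries where they do the work, as an engineer would, in place of code of your own. Each camera call takes 0.05 s, during which the arm holds its last target. There are 200 camera calls.

## Working session

There is one attempt and no reset: what is moved stays moved. The work goes in short steps, Python scripts to look and compute and a tool call to move; the robot and the scene stay as the last step left them, time stands still between calls to the robot, and variables do not carry over. Pictures are saved under pics/ and viewed, at most 16 in all, crops included, and the job is handed in when it is done.

Besides the shell and the picture viewer there is one more tool, called after ">>>" as a command line: name --pt "numbers of a row" for each row, then --argument value for the rest. servo_tool: Moves the arm, as the interface text tells. Its arguments: {"type":"object","properties":{"rows":{"type":"array","items":{"type":"array","items":{"type":"number"}}},"grip_force":{"type":"number"}},"required":["rows"]}

```bash
mkdir -p pics; ls; python3 - <<'E'
from rig import env
import cv2, numpy as np
s=env.observe(); print({k:np.round(v,3).tolist() for k,v in s.items()}, env.hold_point_z)
for n in ["top","scene"]:
    c=env.capture(n); np.savez(f"{n}0.npz",**c)
    cv2.imwrite(f"pics/{n}0.png",c["pixels"][:,:,::-1])
    R=cv2.Rodrigues(c["rvec"])[0]; print(n,(-R.T@c["tvec"].ravel()).round(3),R.round(2).tolist(),c["K"][0,0])
E
```

```text
pics
{'time_s': 0.0, 'q': [-1.368, 0.435, 0.025, 1.574, -0.012, 1.134, -0.075], 'joint_vel': [0.001, -0.001, 0.001, 0.003, -0.001, 0.002, 0.0], 'joint_torque': [0.001, -66.787, 0.986, -31.446, -0.06, 0.042, 0.0], 'tcp_pos': [0.188, 0.596, 0.226], 'tool_rot': [-0.0, 0.152, 0.988, -0.001], 'wrist_force': [-0.148, -0.259, -0.367], 'wrist_torque': [-0.015, 0.002, 0.015], 'finger_force': 0.0, 'finger_gap': 0.091} 0.0188
top [ 0.347 -0.091  1.295] [[-0.0, -1.0, 0.01], [-1.0, -0.0, -0.09], [0.09, -0.01, -1.0]] 562.1584275013226
scene [0.162 0.325 1.072] [[-0.8, -0.6, -0.01], [-0.53, 0.71, -0.46], [0.28, -0.36, -0.89]] 504.4487897467627
```

View pics/top0.png

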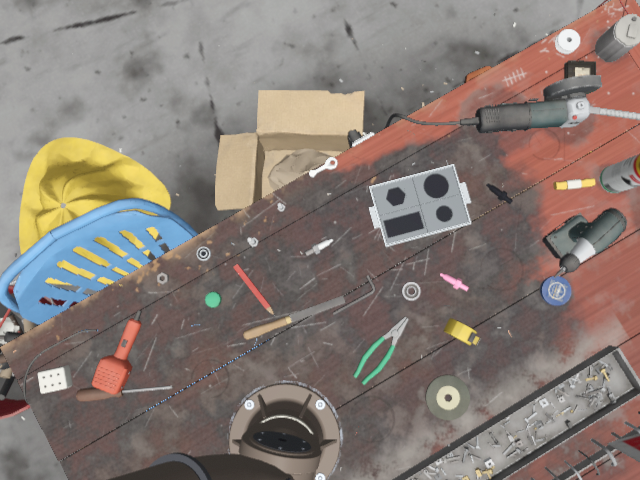

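View pics/scene0.png

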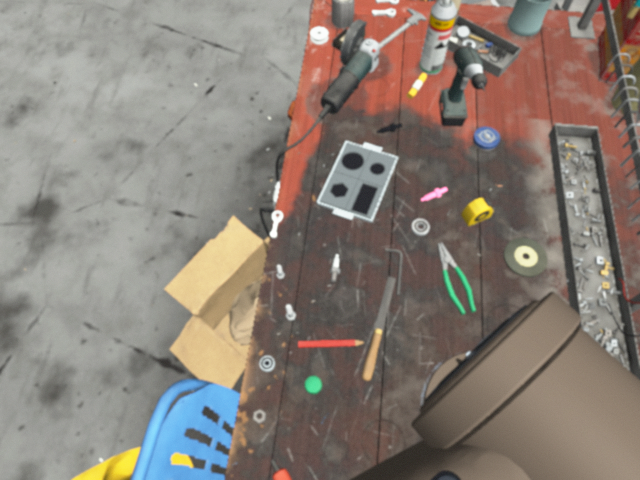

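Top view: bearings at (204,254) and (411,291), with the right one looking larger. Bolts are at (252,241) and (281,207), the nut at (162,279) and the white plug at (319,246). The black plug (499,193) and pink plug (454,282) are decoys. The tray is at (420,204), with hexagon (397,196), large round (436,186), oblong (405,223) and small round (444,214) nests. Next I'll measure, and check the choices in close crops.

```bash
cat > h.py <<'E'
import cv2, numpy as np
from scipy.spatial.transform import Rotation as Ro
def ray(c,uv,z):
    R=cv2.Rodrigues(c["rvec"])[0]; t=np.ravel(c["tvec"]); o=-R.T@t
    d=R.T@np.linalg.inv(c["K"])@np.array([uv[0],uv[1],1.]); return o+d*(z-o[2])/d[2]
def wcam(c,s):
    w,x,y,z=s["tool_rot"]; T=np.eye(4); T[:3,:3]=Ro.from_quat([x,y,z,w]).as_matrix(); T[:3,3]=s["tcp_pos"]
    M=np.linalg.inv(T@c["T_tool_cam"]); return dict(c,rvec=cv2.Rodrigues(M[:3,:3])[0],tvec=M[:3,3])
def proj(c,p):
    return cv2.projectPoints(np.float64(p).reshape(-1,3),np.float64(c["rvec"]),np.float64(c["tvec"]),c["K"],None)[0].reshape(-1,2)
E
python3 - <<'E'
from h import *
c=dict(np.load("top0.npz")); im=c["pixels"][:,:,::-1]
z={'bear_r':(411,291,.012),'bear_l':(204,254,.01),'boltA':(252,241,.06),'boltB':(281,207,.05),'nut':(162,279,.013),'plug':(319,246,.011)}
for k,(u,v,h) in z.items(): print(k,ray(c,(u,v),h).round(3), c["depth"][v-6:v+7,u-6:u+7].min().round(3))
# tray nests: dark contours
roi=cv2.cvtColor(im,cv2.COLOR_BGR2GRAY); m=np.zeros_like(roi); 
poly=ray
m=(roi<75).astype(np.uint8); k=np.zeros_like(m)
cv2.fillPoly(k,[np.array([[374,188],[457,168],[467,224],[388,242]])],1); m&=k
for ct in cv2.findContours(m,0,2)[0]:
    if cv2.contourArea(ct)<60: continue
    r=cv2.minAreaRect(ct); print('nest',np.round(r[0]),np.round(r[1]),r[2],cv2.contourArea(ct), ray(c,r[0],.0065).round(3), [ray(c,p,.0065)[:2].round(3).tolist() for p in cv2.boxPoints(r)] if max(r[1])/min(r[1])>1.4 else '')
s=1
a=cv2.resize(im[190:310,140:340],None,fx=4,fy=4,interpolation=2)[:, :800]
cv2.imwrite("pics/c1.png",a)
b=cv2.resize(im[160:310,350:520],None,fx=4,fy=4,interpolation=2)
cv2.imwrite("pics/c2.png",b)
E
```

```text
bear_r [ 0.328 -0.288  0.012] 1.269
bear_l [0.412 0.183 0.01 ] 0.0
boltA [0.438 0.068 0.06 ] 1.231
boltB [0.515 0.006 0.05 ] 0.0
nut [0.355 0.277 0.013] 1.271
plug [ 0.43  -0.079  0.011] 1.27
nest [403. 224.] [17. 36.] 74.93151092529297 539.0 [ 0.481 -0.273  0.006] [[0.488, -0.228], [0.51, -0.309], [0.473, -0.319], [0.451, -0.238]]
nest [444. 213.] [14. 14.] 90.0 152.0 [ 0.507 -0.368  0.006] 
nest [395. 196.] [18. 16.] 45.0 204.5 [ 0.546 -0.255  0.006] 
nest [436. 186.] [22. 23.] 90.0 402.5 [ 0.57  -0.349  0.006]
```

View pics/c1.png

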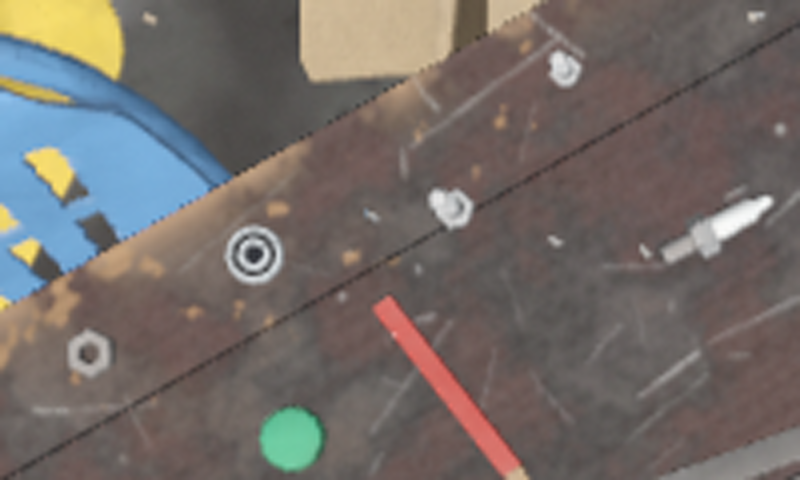

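View pics/c2.png

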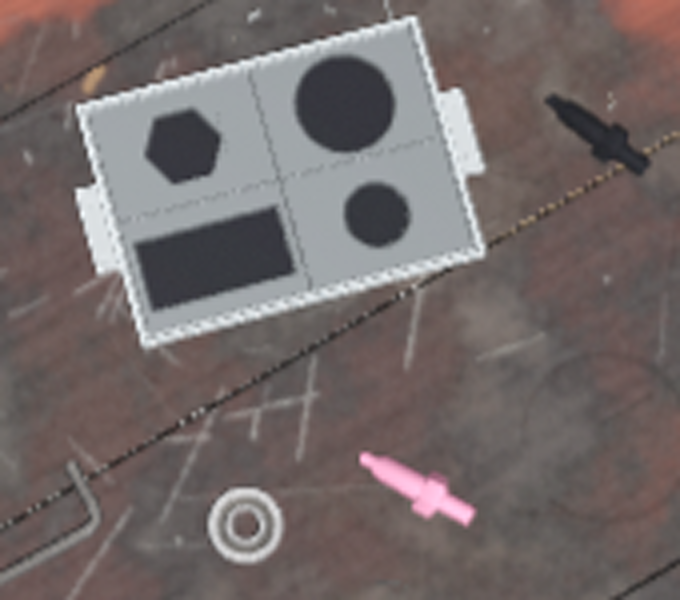

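The crops show the right bearing at about 41 mm and the left at about 31 mm, so the right one, px (411,291), is the part. Bolt A's head, at (254,242), is about 21 mm against 18 mm for B at (281,207), so A is the long one. The white plug, the nut and all four nests are clear. I'll start with the nut.

>>> servo_tool --pt "0 -0.028 -0.028 0 0 0 0" --pt "0 -0.028 -0.028 0 0 0 0" --pt "0 -0.028 -0.028 0 0 0 0" --pt "0 -0.028 -0.028 0 0 0 0" --pt "0 -0.028 -0.028 0 0 0 0"

```text
time_s: 0.6
tcp_pos: [0.28, 0.4186, 0.2264]
tool_rot: [-0.0, 0.152, 0.988, -0.0]
wrist_force: [0.9, 0.5, 0.4]
finger_gap: 0.092
finger_force: 0.0
```

>>> servo_tool --pt "0 -0.028 -0.028 0 0 0 0" --pt "0 -0.028 -0.028 0 0 0 0" --pt "0 -0.028 -0.028 0 0 0 0" --pt "0 -0.028 -0.028 0 0 0 0" --pt "0 0 0 0 0 0 0"

```text
time_s: 1.1
tcp_pos: [0.3548, 0.2747, 0.2267]
tool_rot: [0.0, 0.156, 0.988, -0.001]
wrist_force: [-0.1, 0.4, 0.4]
finger_gap: 0.0919
finger_force: 0.0
```

```bash
cat >> h.py <<'E'
def look(env,name):
    s=env.observe(); c=wcam(env.capture("wrist"),s); cv2.imwrite(f"pics/{name}.png",c["pixels"][:,:,::-1]); np.savez(f"{name}.npz",**c); return s,c
def delta(s,p,yaw=None):
    """shift in tool axes to world p, and turn (deg about tool z) so tool y lies along world direction yaw (mod 180); shift valid before turning"""
    w,x,y,z=s["tool_rot"]; R=Ro.from_quat([x,y,z,w]).as_matrix()
    print("shift",(R.T@(np.array(p)-s["tcp_pos"])).round(4),"tool y dir",np.degrees(np.arctan2(R[1,1],R[0,1])).round(1),"tilt deg",np.degrees(np.array([R[0,2],R[1,2]])).round(2))
    if yaw is not None:
        d=(yaw-np.degrees(np.arctan2(R[1,1],R[0,1]))+90)%180-90; print("turn",-d.round(1))
E
python3 - <<'E'
from h import *; from rig import env
s,c=look(env,"w1"); print(s["tcp_pos"],s["time_s"]); print(c["T_tool_cam"].round(3),c["K"][0,0]); delta(s,(.355,.277,.15))
print(proj(c,[.355,.277,.013]))
E
```

```text
[0.35483919 0.27465974 0.22666042] 1.1
[[ 0.001 -0.951 -0.311  0.085]
 [ 1.     0.001 -0.001 -0.001]
 [ 0.001 -0.311  0.951 -0.159]
 [ 0.     0.     0.     1.   ]] 333.71718344404786
shift [0.0006 0.0024 0.0767] tool y dir 72.1 tilt deg [ 0.02 -0.11]
[[317.88614311 207.6395063 ]]
```

View pics/w1.png

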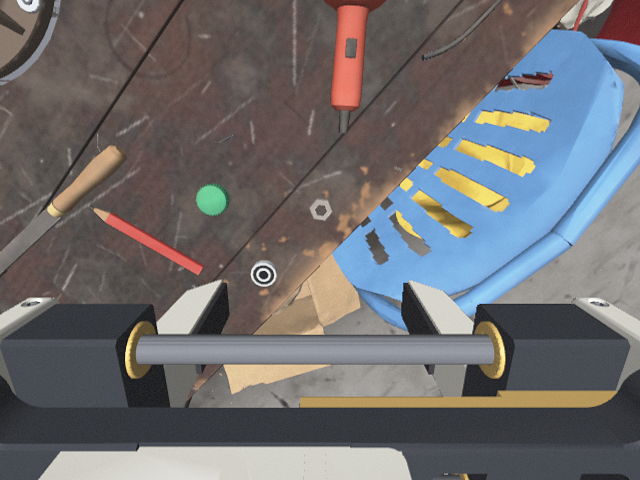

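Wrist view: the nut is at (320,210), on the prediction, with corners towards left and right. The small bearing is at (263,274). I'll go lower and measure it.

>>> servo_tool --pt "0 0 0 0.03 0 0 8" --pt "0 0 0 0.03 0 0 8" --pt "0 0 0 0.03 0 0 8" --pt "0 0 0 0.01 0 0 6" --pt "0 0 0 0 0 0 0"

```text
time_s: 1.65
tcp_pos: [0.351, 0.28, 0.1251]
tool_rot: [-0.001, 0.403, 0.915, -0.002]
wrist_force: [0.2, -0.3, -0.3]
finger_gap: 0.0919
finger_force: 0.0
```

```bash
python3 - <<'E'
from h import *; from rig import env
s,c=look(env,"w2"); u,v=proj(c,[.355,.277,.013])[0].astype(int); print(u,v,s["tcp_pos"],s["tool_rot"])
a=c["pixels"][v-45:v+45,u-50:u+50,::-1]; g=a.max(2)
m=((a.max(2).astype(int)-a.min(2)<25)&(a.mean(2)>95)).astype(np.uint8); m=cv2.morphologyEx(m,2,np.ones((3,3)))
ct=max(cv2.findContours(m,0,2)[0],key=cv2.contourArea); h=cv2.convexHull(ct)[:,0]+[u-50,v-45]
P=np.array([ray(c,p,.013)[:2] for p in h]); print(cv2.minEnclosingCircle(P.astype(np.float32)))
print(cv2.approxPolyDP((P*1e4).astype(np.float32)[:,None],25,True)[:,0].round(0))
for d in range(0,180,5):
    n=np.array([np.cos(np.radians(d)),np.sin(np.radians(d))]); q=P@n; print(d,(np.ptp(q)*1e3).round(1),end='; ')
cen=cv2.minEnclosingCircle(P.astype(np.float32))[0]; delta(s,(*cen,.008))
cv2.imwrite("pics/c3.png",cv2.resize(np.hstack([a,m[:,:,None].repeat(3,2)*255]),None,fx=4,fy=4,interpolation=2))
E
```

```text
317 239 [0.35100955 0.28004591 0.1250944 ] [-6.60871884e-04  4.02884681e-01  9.15248969e-01 -1.68007795e-03]
((0.3446299135684967, 0.2880151867866516), 0.040212564170360565)
[[3516. 3275.]
 [3640. 3091.]
 [3719. 2801.]
 [3636. 2674.]
 [3376. 2485.]
 [3130. 2909.]]
0 58.9; 5 57.7; 10 56.2; 15 54.4; 20 54.7; 25 54.7; 30 54.6; 35 58.1; 40 61.9; 45 65.7; 50 69.5; 55 72.7; 60 75.4; 65 77.5; 70 79.0; 75 79.9; 80 80.2; 85 79.9; 90 79.0; 95 77.5; 100 75.4; 105 72.7; 110 69.7; 115 66.1; 120 62.0; 125 57.4; 130 53.8; 135 53.2; 140 54.5; 145 55.9; 150 56.9; 155 58.0; 160 59.1; 165 59.7; 170 59.9; 175 59.6; shift [0.0102 0.0011 0.1171] tool y dir 42.5 tilt deg [-0.15 -0.15]
```

View pics/c3.png

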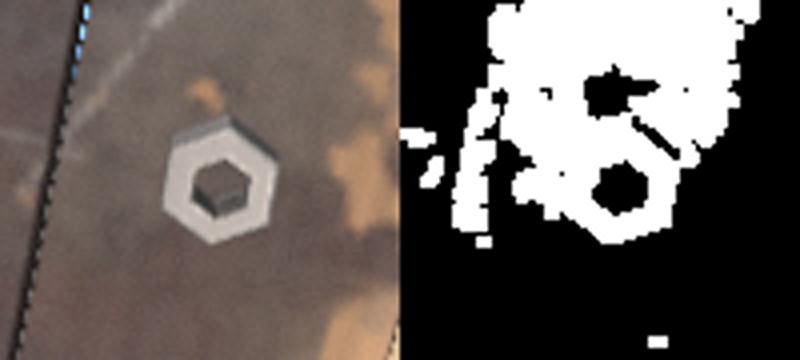

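```bash
python3 - <<'E'
from h import *; from rig import env
s=env.observe(); c=dict(np.load("w2.npz")); p=ray(c,(321.7,240.5),.013); print(p,s["tcp_pos"]); delta(s,(*p[:2],.008))
c=dict(np.load("top0.npz"))
A=ray(c,(254.2,242.5),.004);print("boltA",A,ray(c,(250,239.3),.063))
B=ray(c,(281.8,208),.004);print("boltB",B,ray(c,(280,205.5),.051))
E
```

```text
[0.35825115 0.27921772 0.013     ] [0.35174521 0.28045526 0.12618827]
shift [-0.0053  0.0041  0.1182] tool y dir 42.7 tilt deg [-0.07 -0.07]
boltA [0.43865353 0.07004396 0.004     ] [0.44149671 0.07196625 0.063     ]
boltB [0.51865956 0.00721848 0.004     ] [0.5180214  0.00768497 0.051     ]
```

>>> servo_tool --pt "0 -0.005 0.004 0.03 0 0 0" --pt "0 0 0 0.03 0 0 5" --pt "0 0 0 0.03 0 0 0" --pt "0 0 0 0.02 0 0 0" --pt "0 0 0 0 0 0 0"

```text
time_s: 2.2
tcp_pos: [0.3581, 0.2789, 0.0156]
tool_rot: [-0.001, 0.441, 0.898, -0.001]
wrist_force: [0.0, -0.2, -0.5]
finger_gap: 0.0918
finger_force: 0.0
```

```bash
python3 - <<'E'
from h import *; from rig import env
s=env.observe(); print(s["tcp_pos"]); delta(s,(.358,.279,.008))
E
```

```text
[0.3580518  0.27892051 0.01556934]
shift [0.0001 0.     0.0076] tool y dir 37.7 tilt deg [-0.12 -0.08]
```

>>> servo_tool --pt "0.3 0 0 0.007 0 0 0" --pt "0.6 0 0 0 0 0 0" --pt "1 0 0 0 0 0 0" --pt "1 0 0 0 0 0 0" --pt "1 0 0 0 0 0 0" --grip_force 25

```text
time_s: 2.7
tcp_pos: [0.3592, 0.2792, 0.0103]
tool_rot: [0.0, 0.442, 0.897, 0.001]
wrist_force: [0.1, -0.3, -0.0]
finger_gap: 0.0563
finger_force: 0.0
```

>>> servo_tool --pt "1 0 0 0 0 0 0" --pt "1 0 0 0 0 0 0" --pt "1 0 0 0 0 0 0"

```text
time_s: 3.0
tcp_pos: [0.3589, 0.2788, 0.0098]
tool_rot: [-0.0, 0.442, 0.897, 0.0]
wrist_force: [0.1, 0.6, -0.3]
finger_gap: 0.0327
finger_force: 0.0
```

>>> servo_tool --pt "1 0 0 0.001 0 0 0" --pt "1 0 0 0 0 0 0" --pt "1 0 0 0 0 0 0" --pt "1 0 0 0 0 0 0"

```text
time_s: 3.4
tcp_pos: [0.359, 0.2789, 0.0087]
tool_rot: [0.0, 0.442, 0.897, 0.0]
wrist_force: [0.4, -0.1, 0.3]
finger_gap: 0.0226
finger_force: 25.0
```

>>> servo_tool --pt "1 0 0 -0.03 0 0 0" --pt "1 0 0 -0.04 0 0 0" --pt "1 0 0 -0.04 0 0 0" --pt "1 0 0 0 0 0 0"

```text
time_s: 3.8
tcp_pos: [0.361, 0.2806, 0.1229]
tool_rot: [0.001, 0.443, 0.897, 0.004]
wrist_force: [1.1, 0.1, 0.1]
finger_gap: 0.0231
finger_force: 25.0
```

```bash
python3 - <<'E'
from h import *; from rig import env
s=env.observe(); print(s["tcp_pos"],s["finger_force"]); delta(s,(.546,-.255,.12),75)
E
```

```text
[0.36104917 0.28061726 0.12292137] 24.999946253956296
shift [-0.5377 -0.1789  0.0009] tool y dir 37.5 tilt deg [0.29 0.32]
turn -37.5
```

>>> servo_tool --pt "1 -0.038 -0.0125 -0.01 0 0 0" --pt "1 -0.038 -0.0125 0 0 0 0" --pt "1 -0.038 -0.0125 0 0 0 0" --pt "1 -0.038 -0.0125 0 0 0 0" --pt "1 -0.038 -0.0125 0 0 0 0"

```text
time_s: 4.3
tcp_pos: [0.4248, 0.0884, 0.1283]
tool_rot: [-0.0, 0.442, 0.897, -0.0]
wrist_force: [0.9, -0.2, 0.0]
finger_gap: 0.0224
finger_force: 25.0
```

>>> servo_tool --pt "1 -0.038 -0.0125 0 0 0 0" --pt "1 -0.038 -0.0125 0 0 0 0" --pt "1 -0.038 -0.0125 0 0 0 0" --pt "1 -0.038 -0.0125 0 0 0 0" --pt "1 -0.038 -0.0125 0 0 0 0"

```text
time_s: 4.8
tcp_pos: [0.4908, -0.1003, 0.1281]
tool_rot: [-0.0, 0.442, 0.897, -0.0]
wrist_force: [0.5, 1.1, -0.5]
finger_gap: 0.0221
finger_force: 25.0
```

>>> servo_tool --pt "1 -0.038 -0.0125 0 0 0 0" --pt "1 -0.038 -0.0125 0 0 0 0" --pt "1 0 0 0 0 0 0" --pt "1 0 0 0 0 0 0"

```text
time_s: 5.2
tcp_pos: [0.5166, -0.1751, 0.1278]
tool_rot: [-0.001, 0.443, 0.896, -0.0]
wrist_force: [0.1, 0.8, -0.1]
finger_gap: 0.0221
finger_force: 25.0
```

```bash
python3 - <<'E'
from h import *; from rig import env
s,c=look(env,"w3"); print(s["tcp_pos"],s["finger_force"],s["q"].round(2) if hasattr(s["q"],'round') else s["q"]); delta(s,(.546,-.255,.12),75)
for p in ([.481,-.273,.0065],[.507,-.368,.0065],[.546,-.255,.0065],[.57,-.349,.0065]): print(proj(c,p).round(0))
E
```

```text
[ 0.51663971 -0.17506825  0.12781865] 25.000022527528927 [-0.07  0.43  0.41  1.91 -0.22  0.85  1.1 ]
shift [-0.0814 -0.0251  0.0078] tool y dir 37.3 tilt deg [-0.09  0.  ]
turn -37.7
[[221. 289.]]
[[192. 371.]]
[[289. 313.]]
[[254. 389.]]
```

View pics/w3.png

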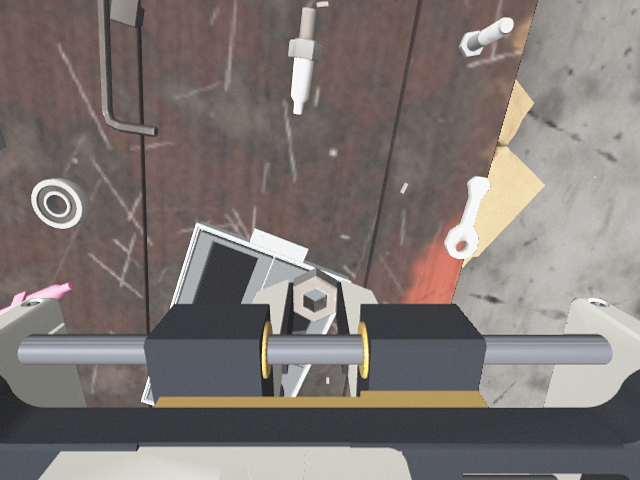

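Wrist view: the nut is held squarely at (315,298), above the tray. The plug at (302,60), big bearing at (57,203) and short bolt at (485,37) are also in view. I'll cross-check the nests in the scene camera.

```bash
python3 - <<'E'
from h import *; from rig import env
c=dict(np.load("scene0.npz")); g=cv2.cvtColor(c["pixels"],cv2.COLOR_RGB2GRAY); k=np.zeros_like(g)
cv2.fillPoly(k,[np.array([[348,145],[394,159],[371,216],[323,204]])],1); m=((g<75)&(k>0)).astype(np.uint8)
for ct in cv2.findContours(m,0,2)[0]:
    if cv2.contourArea(ct)>50:
        r=cv2.minAreaRect(ct); print(np.round(r[0]),ray(c,r[0],.0065).round(4))
for u in ((411,291),): print("bearing",ray(dict(np.load("top0.npz")),(350+245/4,160+525/4),.012))
c=dict(np.load("w3.npz")); print("bearing",ray(c,(57,203),.012)); print("plug mid/tip", ray(c,(302,60),.011),ray(c,(298,111),.011),ray(c,(310,5),.011))
delta(env.observe(),(.547,-.255,.03))
E
```

```text
[364. 199.] [ 0.4812 -0.2733  0.0065]
[339. 190.] [ 0.547  -0.2581  0.0065]
[377. 168.] [ 0.5062 -0.368   0.0065]
[352. 160.] [ 0.5712 -0.3513  0.0065]
bearing [ 0.32728012 -0.28857287  0.012     ]
bearing [ 0.32863169 -0.28575707  0.012     ]
plug mid/tip [ 0.42737944 -0.07525303  0.011     ] [ 0.44600032 -0.10537764  0.011     ] [ 0.41106304 -0.04392479  0.011     ]
shift [-0.0832 -0.0252  0.0977] tool y dir 37.5 tilt deg [-0.1   0.04]
```

>>> servo_tool --pt "1 -0.042 -0.013 0 0 0 0" --pt "1 -0.042 -0.013 0 0 0 0" --pt "1 0 0 0.04 0 0 0" --pt "1 0 0 0.04 0 0 0" --pt "1 0 0 0.015 0 0 0"

```text
time_s: 5.75
tcp_pos: [0.5456, -0.2537, 0.0301]
tool_rot: [-0.003, 0.442, 0.897, 0.0]
wrist_force: [-0.3, 1.0, -0.5]
finger_gap: 0.0223
finger_force: 25.0
```

```bash
python3 - <<'E'
from h import *; from rig import env
s=env.observe(); print(s["tcp_pos"],s["wrist_force"]); delta(s,(.5465,-.2565,.0155))
E
```

```text
[ 0.5456019  -0.25372062  0.03010017] [-0.32635785  1.00611245 -0.45358284]
shift [-0.0028 -0.0009  0.0146] tool y dir 37.6 tilt deg [-0.31  0.18]
```

>>> servo_tool --pt "1 -0.002 -0.001 0.01 0 0 0" --pt "1 0 0 0.004 0 0 0" --pt "1 0 0 0 0 0 0"

```text
time_s: 6.05
tcp_pos: [0.5488, -0.2588, 0.0205]
tool_rot: [0.0, 0.442, 0.897, 0.0]
wrist_force: [0.6, -0.1, 0.6]
finger_gap: 0.0226
finger_force: 25.0
```

>>> servo_tool --pt "0.6 0 0 0 0 0 0" --pt "0.6 0 0 0 0 0 0" --pt "0.6 0 0 0 0 0 0" --pt "0.6 0 0 -0.02 0 0 0" --pt "0.6 0 0 -0.04 0 0 0"

```text
time_s: 6.55
tcp_pos: [0.5464, -0.258, 0.0783]
tool_rot: [-0.003, 0.442, 0.897, -0.0]
wrist_force: [0.5, 0.0, -0.3]
finger_gap: 0.0366
finger_force: 0.0
```

```bash
python3 - <<'E'
from h import *; from rig import env
s=env.observe(); print(s["tcp_pos"],s["finger_gap"]); delta(s,(.44,-.098,.12),-32)
E
```

```text
[ 0.54640426 -0.25801262  0.07827333] 0.03664553538924828
shift [ 0.1919  0.0128 -0.0409] tool y dir 37.5 tilt deg [-0.27  0.1 ]
turn 69.5
```

>>> servo_tool --pt "0 0.02 0 -0.03 0 0 0" --pt "0 0.045 0.004 -0.01 0 0 0" --pt "0 0.045 0.004 0 0 0 0" --pt "0 0.045 0.004 0 0 0 0" --pt "0 0.049 0.005 0 0 0 0"

```text
time_s: 7.05
tcp_pos: [0.4369, -0.0858, 0.1203]
tool_rot: [0.001, 0.443, 0.897, 0.0]
wrist_force: [1.3, 0.9, -0.1]
finger_gap: 0.0721
finger_force: 0.0
```

>>> servo_tool --pt "0 0 0 0 0 0 8" --pt "0 0 0 0 0 0 0" --pt "0 0 0 0 0 0 0"

```text
time_s: 7.35
tcp_pos: [0.4384, -0.0873, 0.1202]
tool_rot: [0.001, 0.503, 0.865, 0.0]
wrist_force: [0.3, 0.5, -0.3]
finger_gap: 0.0912
finger_force: 0.0
```

```bash
python3 - <<'E'
from h import *; from rig import env
s,c=look(env,"w4"); print(s["tcp_pos"]); delta(s,(.435,-.0858,.12),29.6)
u,v=proj(c,[.43,-.077,.011])[0].astype(int); print(u,v)
cv2.imwrite("pics/c4.png",cv2.resize(c["pixels"][v-75:v+75,u-100:u+100,::-1],None,fx=4,fy=4,interpolation=2))
E
```

```text
[ 0.43840141 -0.08725391  0.12022075]
shift [ 0.0029 -0.0022  0.0002] tool y dir 29.7 tilt deg [ 0.09 -0.03]
turn 0.1
312 219
```

View pics/c4.png

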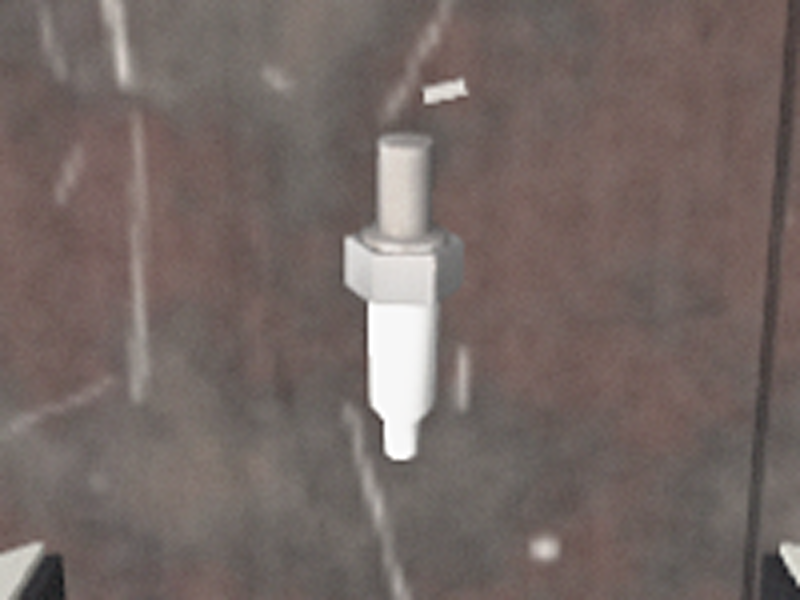

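Crop: the plug is in line with the fingers, with its hexagon at crop (400,265) and ceramic at (402,360).

```bash
python3 - <<'E'
from h import *; from rig import env
c=dict(np.load("w4.npz")); f=lambda x,y:(212+x/4,144+y/4)
e1=ray(c,f(405,138),.013);e2=ray(c,f(400,458),.009); d=(e2-e1)[:2]; print(e1,e2,np.linalg.norm(d)); h=ray(c,f(402,303),.011); print("hex edge",h)
m=(e1+e2)[:2]/2; g=m+.013*d/np.linalg.norm(d); print(m,g); delta(env.observe(),(*g,.008),np.degrees(np.arctan2(d[1],d[0]))+90)
E
```

```text
[ 0.41336928 -0.04683737  0.013     ] [ 0.44678154 -0.10778545  0.009     ] 0.06950574252135394
hex edge [ 0.42975546 -0.07690967  0.011     ]
[ 0.43007541 -0.07731141] [ 0.43632467 -0.08871083]
shift [ 0.0002 -0.0024  0.1121] tool y dir 29.6 tilt deg [ 0.07 -0.03]
turn 0.9
```

>>> servo_tool --pt "0 0 -0.002 0.04 0 0 1" --pt "0 0 0 0.04 0 0 0" --pt "0.3 0 0 0.025 0 0 0" --pt "0.6 0 0 0.006 0 0 0" --pt "0.6 0 0 0 0 0 0"

```text
time_s: 7.9
tcp_pos: [0.4357, -0.0887, 0.0083]
tool_rot: [-0.001, 0.512, 0.859, -0.0]
wrist_force: [0.3, -0.1, 0.1]
finger_gap: 0.0724
finger_force: 0.0
```

>>> servo_tool --pt "1 0 0 0 0 0 0" --pt "1 0 0 0 0 0 0" --pt "1 0 0 0 0 0 0" --pt "1 0 0 0 0 0 0" --pt "1 0 0 0 0 0 0"

```text
time_s: 8.4
tcp_pos: [0.4361, -0.0876, 0.0091]
tool_rot: [0.0, 0.511, 0.859, 0.0]
wrist_force: [0.1, 0.4, -0.2]
finger_gap: 0.0322
finger_force: 0.0
```

>>> servo_tool --pt "1 0 0 0 0 0 0" --pt "1 0 0 0 0 0 0" --pt "1 0 0 0 0 0 0" --pt "1 0 0 0 0 0 0"

```text
time_s: 8.8
tcp_pos: [0.4359, -0.0877, 0.0087]
tool_rot: [-0.0, 0.511, 0.859, 0.0]
wrist_force: [-0.3, -0.2, 0.7]
finger_gap: 0.0131
finger_force: 25.0
```

>>> servo_tool --pt "1 0 0 -0.03 0 0 0" --pt "1 0 0 -0.04 0 0 7" --pt "1 0 0 0 0 0 6.5" --pt "1 0 0 0 0 0 0" --grip_force 35

```text
time_s: 9.2
tcp_pos: [0.4365, -0.0875, 0.0794]
tool_rot: [0.001, 0.609, 0.793, 0.001]
wrist_force: [0.1, -0.3, -1.2]
finger_gap: 0.0123
finger_force: 35.0
```

```bash
python3 - <<'E'
from h import *; from rig import env
s=env.observe(); print(s["tcp_pos"],s["finger_gap"]); delta(s,(.4845,-.2855,.08),15.1)
E
```

```text
[ 0.43647499 -0.08752421  0.0794445 ] 0.012328925221835024
shift [-0.2037 -0.0045 -0.0005] tool y dir 14.9 tilt deg [0.11 0.01]
turn -0.2
```

>>> servo_tool --pt "1 -0.04 -0.001 0 0 0 0" --pt "1 -0.041 -0.001 0 0 0 0" --pt "1 -0.041 -0.001 0 0 0 0" --pt "1 -0.041 -0.001 0 0 0 0" --pt "1 -0.041 0 0 0 0 0"

```text
time_s: 9.7
tcp_pos: [0.484, -0.2871, 0.0775]
tool_rot: [-0.001, 0.607, 0.794, -0.0]
wrist_force: [0.4, -0.2, -0.1]
finger_gap: 0.0123
finger_force: 35.0
```

>>> servo_tool --pt "1 0 0 0 0 0 0" --pt "1 0 0 0.03 0 0 0" --pt "1 0 0 0.015 0 0 0" --pt "1 0 0 0 0 0 0"

```text
time_s: 10.1
tcp_pos: [0.4825, -0.2844, 0.0308]
tool_rot: [-0.003, 0.608, 0.794, -0.001]
wrist_force: [0.5, 0.1, 0.1]
finger_gap: 0.0124
finger_force: 35.0
```

```bash
python3 - <<'E'
from h import *; from rig import env
s=env.observe(); print(s["tcp_pos"],s["finger_gap"]); delta(s,(.4845,-.2855,.0155),15.1)
look(env,"w5")
E
```

```text
[ 0.48248498 -0.28440612  0.03084649] 0.012405564910204088
shift [-0.0016  0.0017  0.0153] tool y dir 15.1 tilt deg [-0.29  0.15]
turn 0.0
```

View pics/w5.png

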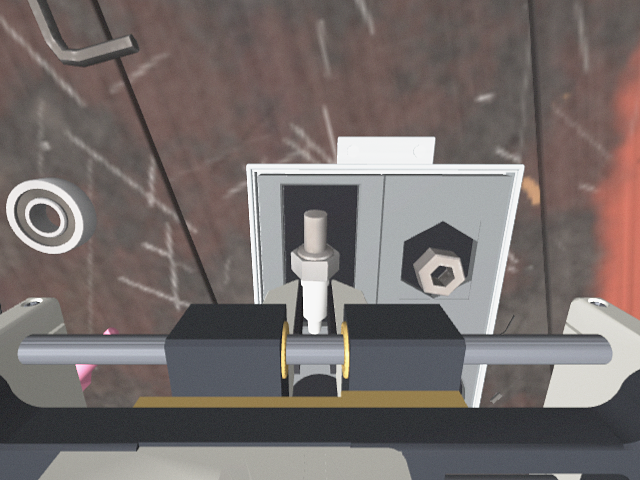

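Wrist view: the plug is held over the oblong nest, and the nut shows at (441,273) in the hexagonal nest, a bit towards one side. I'll check that numerically and lower the plug.

>>> servo_tool --pt "1 -0.001 0.001 0.009 0 0 0" --pt "1 0 0 0.006 0 0 0" --pt "1 0 0 0 0 0 0" --pt "1 0 0 0 0 0 0"

```text
time_s: 10.55
tcp_pos: [0.486, -0.2865, 0.0188]
tool_rot: [0.0, 0.609, 0.793, 0.0]
wrist_force: [-0.5, -0.2, 0.2]
finger_gap: 0.0123
finger_force: 35.0
```

```bash
python3 - <<'E'
from h import *; from rig import env
s=env.observe(); print(s["tcp_pos"],s["wrist_force"]); delta(s,(.4845,-.2855,.0155),15.1)
c=dict(np.load("w5.npz")); print("nut",ray(c,(441,273),.0195),"nest corners z.0125",[ray(c,p,.0125)[:2].round(4) for p in ((443,222),(403,237),(477,237))]); print(proj(c,[.5465,-.2575,.0065]),proj(c,[.5465,-.2575,.0195]))
E
```

```text
[ 0.48597314 -0.28651891  0.01884694] [-0.48464295 -0.2131804   0.21028691]
shift [ 0.0014 -0.0012  0.0033] tool y dir 15.0 tilt deg [0. 0.]
turn -0.1
nut [ 0.54714228 -0.25780354  0.0195    ] nest corners z.0125 [array([ 0.5404, -0.2313]), array([ 0.5222, -0.2452]), array([ 0.5618, -0.2344])]
[[432.33431225 263.3810854 ]] [[440.11863362 272.23137931]]
```

>>> servo_tool --pt "1 0.001 -0.001 0.003 0 0 0" --pt "1 0 0 0 0 0 0" --pt "0.6 0 0 0 0 0 0" --pt "0.6 0 0 0 0 0 0" --pt "0.6 0 0 0 0 0 0"

```text
time_s: 11.05
tcp_pos: [0.4848, -0.2859, 0.0159]
tool_rot: [0.0, 0.609, 0.793, 0.0]
wrist_force: [-0.7, 0.2, -0.2]
finger_gap: 0.0316
finger_force: 0.0
```

>>> servo_tool --pt "0.6 0 0 -0.02 0 0 0" --pt "0.6 0 0 -0.04 0 0 0" --pt "0.6 0.04 0 -0.04 0 0 0" --pt "0.6 0.04 0.02 0 0 0 0" --pt "0.6 0 0 0 0 0 0"

```text
time_s: 11.55
tcp_pos: [0.4866, -0.2015, 0.1118]
tool_rot: [-0.0, 0.606, 0.795, 0.002]
wrist_force: [-0.4, -0.5, -0.5]
finger_gap: 0.0365
finger_force: 0.0
```

```bash
python3 - <<'E'
from h import *; from rig import env
s,c=look(env,"w6"); print(s["tcp_pos"],s["wrist_force"])
P=proj(c,[[.5465,-.2575,.0065],[.481,-.273,.0065]]).astype(int); print(P)
u,v=P.mean(0).astype(int); x0,y0=u-90,v-70; print(x0,y0)
cv2.imwrite("pics/c5.png",cv2.resize(c["pixels"][y0:y0+140,x0:x0+190,::-1],None,fx=4,fy=4,interpolation=2))
E
```

```text
[ 0.48661404 -0.20147951  0.11176306] [-0.43262735 -0.45801515 -0.50186466]
[[362 311]
 [287 308]]
234 239
```

View pics/c5.png

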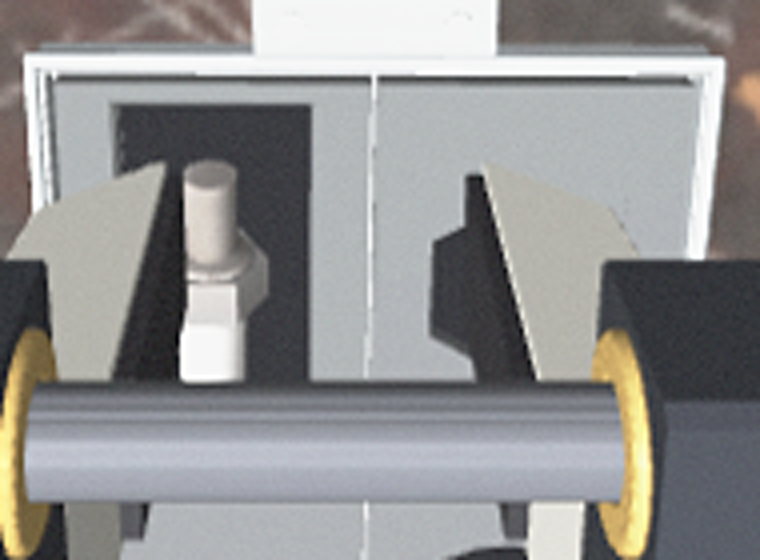

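The plug lies inside the oblong nest; the fingers hide the nut. I'll look from above the tray.

>>> servo_tool --pt "0 -0.04 0.012 -0.03 0 0 0" --pt "0 -0.04 0.012 -0.03 0 0 0" --pt "0 -0.02 0.012 -0.03 0 0 0" --pt "0 0 0 0 0 0 0" --pt "0 0 0 0 0 0 0"

```text
time_s: 12.1
tcp_pos: [0.5436, -0.2943, 0.1992]
tool_rot: [0.0, 0.609, 0.793, -0.0]
wrist_force: [0.2, 0.5, -1.4]
finger_gap: 0.0721
finger_force: 0.0
```

```bash
python3 - <<'E'
from h import *; from rig import env
s,c=look(env,"w7"); print(s["tcp_pos"],s["tool_rot"])
P=proj(c,[[.5465,-.2575,.0065],[.481,-.273,.0065]]).astype(int); print(P)
u,v=P.mean(0).astype(int); x0,y0=u-95,v-70; print(x0,y0)
cv2.imwrite("pics/c6.png",cv2.resize(c["pixels"][y0:y0+140,x0:x0+190,::-1],None,fx=4,fy=4,interpolation=2))
E
```

```text
[ 0.54363923 -0.2943092   0.19917902] [ 1.33796816e-04  6.09489084e-01  7.92794433e-01 -1.61544572e-04]
[[326 179]
 [262 177]]
199 108
```

View pics/c6.png

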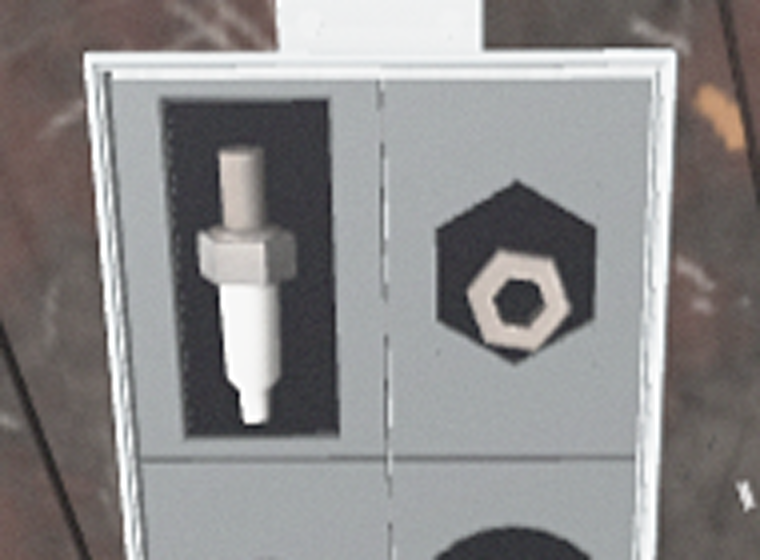

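```bash
python3 - <<'E'
from h import *
c=dict(np.load("w7.npz")); f=lambda x,y:(199+x/4,108+y/4)
n=ray(c,f(516,274),.0125); print("nest",n,"nut",ray(c,f(519,300),.0195), ray(c,f(519,300),.0255))
pn=np.mean([ray(c,f(*p),.0125) for p in ((163,98),(330,100),(340,435),(185,437))],0); print("plug nest",pn,"plug",(ray(c,f(241,150),.02)+ray(c,f(253,420),.016))/2)
R=cv2.Rodrigues(c["rvec"])[0]; t=np.ravel(c["tvec"])
def w(x,y):
    u,v=map(int,f(x,y)); Z=c["depth"][v,u]; p=np.linalg.inv(c["K"])@[u*Z,v*Z,Z]; return (R.T@(p-t)).round(4)
for p in ((480,300),(560,305),(505,260),(525,343),(440,180),(519,215)): print(p,w(*p))
print("bolt nest",proj(c,[.5065,-.368,.0125]))
E
```

```text
nest [ 0.54641371 -0.25374511  0.0125    ] nut [ 0.54839922 -0.25900187  0.0195    ] [ 0.5479212  -0.25818949  0.0255    ]
plug nest [ 0.48169822 -0.27103791  0.0125    ] plug [ 0.48132035 -0.27453546  0.018     ]
(480, 300) [ 0.5389 -0.2615  0.0195]
(560, 305) [ 0.5585 -0.257   0.0215]
(505, 260) [ 0.5421 -0.2503  0.0197]
(525, 343) [ 0.5523 -0.2683  0.0207]
(440, 180) [ 0.5217 -0.2361  0.0136]
(519, 215) [ 0.5425 -0.2391  0.0081]
bolt nest [[266.10491437 266.70228688]]
```

The plug is 4 mm and the nut 6 mm from their nest centres, and both are seated flat. Next is the long bolt.

>>> servo_tool --pt "0 0.042 -0.001 0 0 0 0" --pt "0 0.042 -0.001 0 0 0 0" --pt "0 0.042 -0.001 0 0 0 0" --pt "0 0.042 -0.001 0 0 0 0" --pt "0 0.042 -0.001 0 0 0 0"

```text
time_s: 12.65
tcp_pos: [0.4825, -0.0894, 0.1981]
tool_rot: [-0.001, 0.609, 0.794, -0.001]
wrist_force: [1.3, 0.2, -0.1]
finger_gap: 0.0917
finger_force: 0.0
```

>>> servo_tool --pt "0 0.042 0 0 0 0 0" --pt "0 0.042 0 0 0 0 0" --pt "0 0.042 0 0 0 0 0" --pt "0 0.042 0 0 0 0 0" --pt "0 0 0 0 0 0 -7"

```text
time_s: 13.15
tcp_pos: [0.438, 0.0766, 0.198]
tool_rot: [-0.002, 0.556, 0.831, -0.0]
wrist_force: [-0.1, -0.4, -0.2]
finger_gap: 0.0918
finger_force: 0.0
```

>>> servo_tool --pt "0 0 0 0 0 0 -7.5" --pt "0 0 0 0 0 0 -7.5" --pt "0 0 0 0 0 0 -7.5" --pt "0 0 0 0 0 0 -6.5" --pt "0 0 0 0 0 0 0"

```text
time_s: 13.65
tcp_pos: [0.4398, 0.0706, 0.1983]
tool_rot: [-0.001, 0.333, 0.943, -0.001]
wrist_force: [0.7, 0.1, -0.1]
finger_gap: 0.0916
finger_force: 0.0
```

```bash
python3 - <<'E'
from h import *; from rig import env
s,c=look(env,"w8"); print(s["tcp_pos"]); delta(s,(.440,.071,.03),51)
print(proj(c,[[.44,.071,.063],[.44,.071,.004],[.518,.007,.051]]).round(0))
u,v=proj(c,[.44,.071,.04])[0].astype(int); x0,y0=u-90,v-70; print(x0,y0)
cv2.imwrite("pics/c7.png",cv2.resize(c["pixels"][y0:y0+140,x0:x0+190,::-1],None,fx=4,fy=4,interpolation=2))
E
```

```text
[0.4397672  0.07060444 0.19831843]
shift [-0.0002  0.0008  0.1683] tool y dir 51.1 tilt deg [-0.14 -0.03]
turn 0.1
[[316. 227.]
 [316. 212.]
 [315. 317.]]
226 150
```

View pics/c7.png

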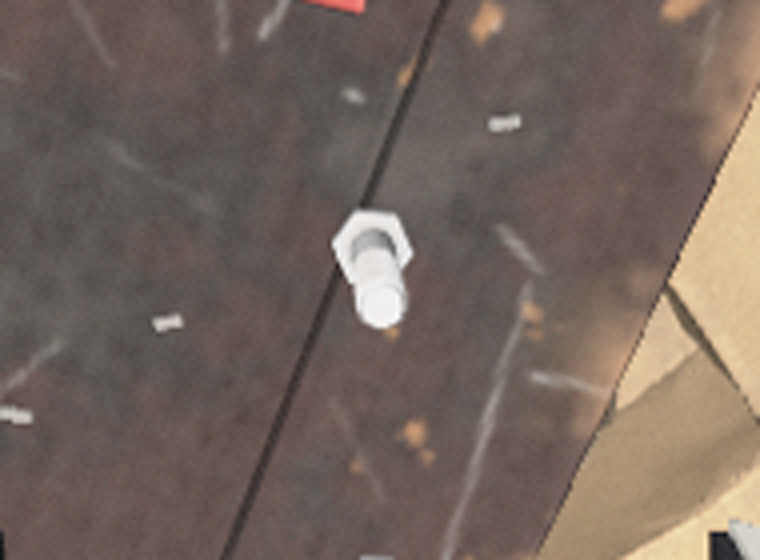

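Crop: the long bolt's top is at full-image px (321,226) and its head at (319,212), so I need about 4 mm in tool y. I'll descend.

>>> servo_tool --pt "0 0 0.004 0.04 0 0 0" --pt "0 0 0 0.04 0 0 0" --pt "0 0 0 0.04 0 0 0" --pt "0.3 0 0 0.035 0 0 0" --pt "0.6 0 0 0.013 0 0 0"

```text
time_s: 14.2
tcp_pos: [0.4412, 0.0732, 0.0283]
tool_rot: [-0.002, 0.336, 0.942, -0.002]
wrist_force: [-0.3, -0.3, 0.3]
finger_gap: 0.08
finger_force: 0.0
```

>>> servo_tool --pt "0.8 0 0 0 0 0 0" --pt "1 0 0 0 0 0 0" --pt "1 0 0 0 0 0 0" --pt "1 0 0 0 0 0 0" --pt "1 0 0 0 0 0 0"

```text
time_s: 14.7
tcp_pos: [0.4445, 0.074, 0.0322]
tool_rot: [0.001, 0.334, 0.943, 0.001]
wrist_force: [0.7, -0.5, 0.1]
finger_gap: 0.0405
finger_force: 0.0
```

>>> servo_tool --pt "1 0 0 0 0 0 0" --pt "1 0 0 0 0 0 0" --pt "1 0 0 0 0 0 0" --pt "1 0 0 0 0 0 0" --pt "1 0 0 0 0 0 0"

```text
time_s: 15.2
tcp_pos: [0.4439, 0.0736, 0.0315]
tool_rot: [-0.0, 0.334, 0.943, -0.0]
wrist_force: [-1.1, -0.2, 4.1]
finger_gap: 0.0111
finger_force: 35.0
```

>>> servo_tool --pt "1 0 0 -0.02 0 0 0" --pt "1 0 0 -0.04 0 0 0" --pt "1 0 0 -0.04 0 0 0" --pt "1 0 0 0 0 0 0"

```text
time_s: 15.6
tcp_pos: [0.4467, 0.0743, 0.1354]
tool_rot: [0.003, 0.334, 0.943, 0.002]
wrist_force: [-0.1, 0.1, -1.3]
finger_gap: 0.0112
finger_force: 35.0
```

>>> servo_tool --pt "1 -0.0325 -0.03 0 0 0 0" --pt "1 -0.0325 -0.03 0 0 0 0" --pt "1 -0.0325 -0.03 0 0 0 0" --pt "1 -0.0325 -0.03 0 0 0 0" --pt "1 -0.0325 -0.03 0 0 0 0"

```text
time_s: 16.1
tcp_pos: [0.4754, -0.1466, 0.1308]
tool_rot: [-0.0, 0.334, 0.943, 0.0]
wrist_force: [1.7, 0.1, -0.7]
finger_gap: 0.0111
finger_force: 35.0
```

>>> servo_tool --pt "1 -0.0325 -0.03 0 0 0 0" --pt "1 -0.0325 -0.03 0 0 0 0" --pt "1 -0.0325 -0.03 0 0 0 0" --pt "1 -0.0325 -0.03 0 0 0 0" --pt "1 0 0 0 0 0 0"

```text
time_s: 16.6
tcp_pos: [0.4998, -0.3275, 0.1309]
tool_rot: [0.001, 0.338, 0.941, -0.002]
wrist_force: [-1.8, 0.2, -1.2]
finger_gap: 0.011
finger_force: 35.0
```

```bash
python3 - <<'E'
from h import *; from rig import env
s,c=look(env,"w9"); print(s["tcp_pos"],s["finger_gap"],s["q"]); delta(s,(.5065,-.366,.0375))
E
```

```text
[ 0.49981452 -0.32752758  0.13091247] 0.01104646621406139 [ 0.17382058  0.50701262  0.45271697  1.78440935 -0.26733224  0.9092463
  1.62434866]
shift [-0.0294 -0.0251  0.0936] tool y dir 50.5 tilt deg [-0.02 -0.26]
```

View pics/w9.png

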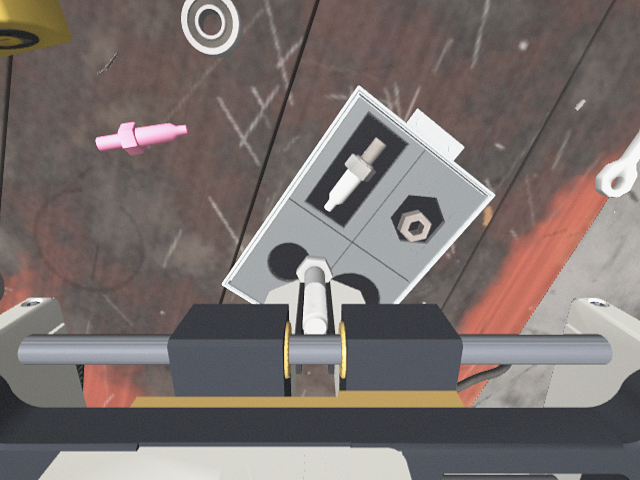

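The bolt hangs upright with its head at (313,270). The small round nest is at (290,261); I'll cross-check it, then lower.

>>> servo_tool --pt "1 -0.029 -0.025 0 0 0 0" --pt "1 0 0 0.04 0 0 0" --pt "1 0 0 0.035 0 0 0" --pt "1 0 0 0 0 0 0"

```text
time_s: 17.05
tcp_pos: [0.5052, -0.354, 0.0515]
tool_rot: [-0.005, 0.333, 0.943, 0.001]
wrist_force: [-0.2, 0.6, -0.7]
finger_gap: 0.0108
finger_force: 35.0
```

```bash
python3 - <<'E'
from h import *; from rig import env
c=dict(np.load("w9.npz")); print(ray(c,(289,261),.0125), "bearing", ray(c,(210,22),.012))
s=env.observe(); print(s["tcp_pos"],s["finger_gap"]); delta(s,(.5065,-.366,.0375))
E
```

```text
[ 0.50538166 -0.36349911  0.0125    ] bearing [ 0.32883779 -0.28652825  0.012     ]
[ 0.50522142 -0.35401419  0.05153056] 0.010820498126904492
shift [-0.0087 -0.0085  0.014 ] tool y dir 51.0 tilt deg [-0.43  0.32]
```

>>> servo_tool --pt "1 0 0 0 0 0 0" --pt "1 0 0 0 0 0 0"

```text
time_s: 17.25
tcp_pos: [0.509, -0.3579, 0.0581]
tool_rot: [0.001, 0.334, 0.943, -0.0]
wrist_force: [-0.1, 0.5, -1.0]
finger_gap: 0.0108
finger_force: 35.0
```

```bash
python3 - <<'E'
from h import *; from rig import env
s=env.observe(); print(s["tcp_pos"],s["wrist_force"]); delta(s,(.506,-.3655,.0375))
E
```

```text
[ 0.50902897 -0.35789209  0.05809992] [-0.10596439  0.52912098 -1.00690924]
shift [-0.0024 -0.0078  0.0206] tool y dir 51.0 tilt deg [ 0.11 -0.05]
```

>>> servo_tool --pt "1 -0.0025 -0.008 0.008 0 0 0" --pt "1 0 0 0.006 0 0 0" --pt "1 0 0 0.004 0 0 0" --pt "1 0 0 0 0 0 0" --pt "1 0 0 0 0 0 0"

```text
time_s: 17.75
tcp_pos: [0.5048, -0.3655, 0.0383]
tool_rot: [-0.0, 0.334, 0.943, 0.0]
wrist_force: [-0.7, -0.3, -1.1]
finger_gap: 0.0109
finger_force: 35.0
```

```bash
python3 - <<'E'
from h import *; from rig import env
s=env.observe(); print(s["tcp_pos"],s["wrist_force"]); delta(s,(.506,-.3655,.0375))
E
```

```text
[ 0.50484237 -0.3655298   0.03831418] [-0.6850344  -0.32802951 -1.11924142]
shift [-0.0009  0.0008  0.0008] tool y dir 51.0 tilt deg [-0.01  0.01]
```

>>> servo_tool --pt "1 0 0 0.001 0 0 0" --pt "1 0 0 0 0 0 0" --pt "0.7 0 0 0 0 0 0" --pt "0.7 0 0 0 0 0 0" --pt "0.6 0 0 0 0 0 0"

```text
time_s: 18.25
tcp_pos: [0.5049, -0.3655, 0.0373]
tool_rot: [-0.0, 0.334, 0.943, 0.0]
wrist_force: [-0.5, 0.1, -0.3]
finger_gap: 0.0305
finger_force: 0.0
```

>>> servo_tool --pt "0.6 0 0 0 0 0 0" --pt "0.6 0 0 -0.03 0 0 0" --pt "0.6 0 0 -0.04 0 0 0" --pt "0.5 0 0 -0.04 0 0 0" --pt "0.5 0 0 -0.04 0 0 0"

```text
time_s: 18.75
tcp_pos: [0.5046, -0.3655, 0.1888]
tool_rot: [-0.0, 0.334, 0.943, -0.0]
wrist_force: [1.2, -0.8, -0.2]
finger_gap: 0.0452
finger_force: 0.0
```

```bash
python3 - <<'E'
from h import *; from rig import env
s,c=look(env,"w10"); print(s["tcp_pos"],s["finger_gap"]); delta(s,(.328,-.2865,.12),51)
cv2.imwrite("pics/c8.png",cv2.resize(c["pixels"][110:300,190:460,::-1],None,fx=2.8,fy=2.8,interpolation=2))
E
```

```text
[ 0.50457595 -0.36553713  0.18881829] 0.045167810192236875
shift [ 0.1869 -0.0498  0.0689] tool y dir 51.0 tilt deg [-0.03  0.01]
turn -0.0
```

View pics/c8.png

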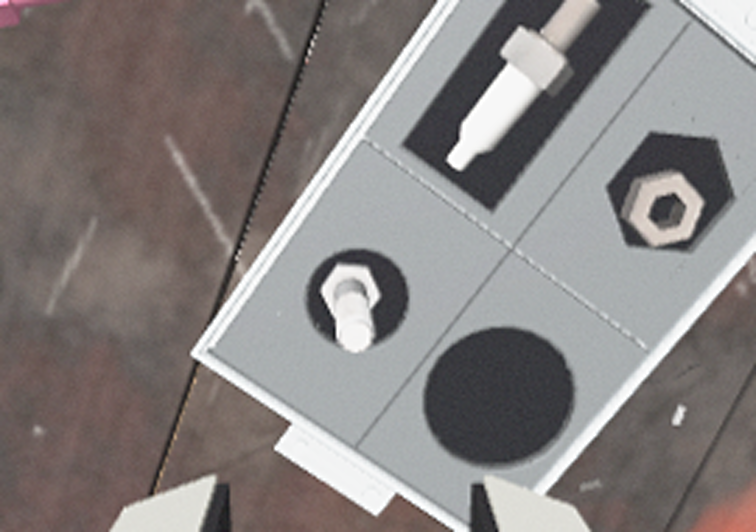

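The bolt stands upright in its nest. Last comes the larger bearing.

>>> servo_tool --pt "0 0.037 -0.01 0 0 0 0" --pt "0 0.037 -0.01 0 0 0 0" --pt "0 0.037 -0.01 0.02 0 0 0" --pt "0 0.037 -0.01 0.025 0 0 0" --pt "0 0.039 -0.01 0.025 0 0 0"

```text
time_s: 19.3
tcp_pos: [0.3271, -0.2862, 0.1169]
tool_rot: [0.001, 0.334, 0.943, -0.0]
wrist_force: [0.2, -0.5, -0.3]
finger_gap: 0.0811
finger_force: 0.0
```

>>> servo_tool --pt "0 0 0 0 0 0 0" --pt "0 0 0 0 0 0 0" --pt "0 0 0 0 0 0 0"

```text
time_s: 19.6
tcp_pos: [0.3296, -0.2877, 0.118]
tool_rot: [0.001, 0.334, 0.943, -0.0]
wrist_force: [-0.1, -0.2, 0.7]
finger_gap: 0.0917
finger_force: 0.0
```

```bash
python3 - <<'E'
from h import *; from rig import env
c=dict(np.load("w10.npz")); print("nest",ray(c,(368.2,251.4),.0125))
s,c=look(env,"w11"); u,v=proj(c,[.3285,-.2865,.012])[0].astype(int)
g=cv2.medianBlur(cv2.cvtColor(c["pixels"],cv2.COLOR_RGB2GRAY),3)[v-60:v+60,u-60:u+60]
m=(g>140).astype(np.uint8); ct=max(cv2.findContours(m,0,2)[0],key=cv2.contourArea)
(e,ax,an)=cv2.fitEllipse(cv2.convexHull(ct)); print(e,ax,an); p=ray(c,(u-60+e[0],v-60+e[1]),.009); print(p); delta(s,(*p[:2],.0075))
E
```

```text
nest [ 0.57016221 -0.34623931  0.0125    ]
(61.10201644897461, 59.60441207885742) (50.03753662109375, 50.6519660949707) 132.10723876953125
[ 0.32861816 -0.28647108  0.009     ]
shift [0.0018 0.0003 0.1105] tool y dir 51.0 tilt deg [ 0.11 -0.08]
```

>>> servo_tool --pt "0 0.002 0 0.04 0 0 0" --pt "0 0 0 0.04 0 0 0" --pt "0.2 0 0 0.025 0 0 0" --pt "0.3 0 0 0.0055 0 0 0" --pt "0.4 0 0 0 0 0 0"

```text
time_s: 20.15
tcp_pos: [0.3271, -0.286, 0.0068]
tool_rot: [-0.0, 0.334, 0.943, -0.0]
wrist_force: [-0.2, -0.1, 0.8]
finger_gap: 0.0725
finger_force: 0.0
```

>>> servo_tool --pt "1 0 0 0 0 0 0" --pt "1 0 0 0 0 0 0" --pt "1 0 0 0 0 0 0" --pt "1 0 0 0 0 0 0" --pt "1 0 0 0 0 0 0"

```text
time_s: 20.65
tcp_pos: [0.3272, -0.2856, 0.0075]
tool_rot: [0.001, 0.334, 0.943, 0.0]
wrist_force: [0.0, 1.6, 8.6]
finger_gap: 0.0393
finger_force: 35.1
```

>>> servo_tool --pt "1 0 0 0 0 0 0" --pt "1 0 0 0 0 0 0"

```text
time_s: 20.85
tcp_pos: [0.3272, -0.2856, 0.0075]
tool_rot: [0.001, 0.334, 0.943, 0.0]
wrist_force: [0.8, 1.6, 10.0]
finger_gap: 0.0394
finger_force: 35.1
```

>>> servo_tool --pt "1 0 0 -0.03 0 0 0" --pt "1 0 0 -0.04 0 0 -7.5" --pt "1 0 0 -0.04 0 0 -7.5" --pt "1 0 0 -0.02 0 0 -7.5" --pt "1 0 0 0 0 0 -7.5"

```text
time_s: 21.35
tcp_pos: [0.328, -0.2865, 0.1399]
tool_rot: [0.003, 0.076, 0.997, -0.001]
wrist_force: [-0.2, -0.5, -1.4]
finger_gap: 0.0392
finger_force: 35.0
```

>>> servo_tool --pt "1 0 0 0 0 0 0" --pt "1 0 0 0 0 0 0"

```text
time_s: 21.55
tcp_pos: [0.3262, -0.2852, 0.1367]
tool_rot: [-0.0, 0.081, 0.997, 0.0]
wrist_force: [-0.5, 0.2, -0.8]
finger_gap: 0.0394
finger_force: 35.0
```

```bash
python3 - <<'E'
from h import *; from rig import env
s=env.observe(); print(s["tcp_pos"],s["finger_gap"],s["q"].round(2),s["wrist_force"].round(1)); delta(s,(.5705,-.347,.14),81)
E
```

```text
[ 0.32616994 -0.28522806  0.13668172] 0.039448114908447796 [ 0.28  0.24  0.37  2.15 -0.13  0.77  2.15] [-0.5  0.2 -0.8]
shift [-0.2511 -0.0217 -0.0034] tool y dir 80.7 tilt deg [-0.02  0.03]
turn -0.3
```

>>> servo_tool --pt "1 -0.04 -0.0035 0 0 0 0" --pt "1 -0.042 -0.0035 0 0 0 0" --pt "1 -0.042 -0.0035 0 0 0 0" --pt "1 -0.042 -0.0035 0 0 0 0" --pt "1 -0.042 -0.0035 0 0 0 0"

```text
time_s: 22.05
tcp_pos: [0.5303, -0.3353, 0.1356]
tool_rot: [-0.001, 0.08, 0.997, 0.0]
wrist_force: [0.7, -0.7, -1.5]
finger_gap: 0.039
finger_force: 35.0
```

>>> servo_tool --pt "1 -0.042 -0.0035 0 0 0 0" --pt "1 0 0 0 0 0 0" --pt "1 0 0 0.04 0 0 0" --pt "1 0 0 0.04 0 0 0" --pt "1 0 0 0 0 0 0"

```text
time_s: 22.55
tcp_pos: [0.5658, -0.3428, 0.0506]
tool_rot: [-0.005, 0.08, 0.997, 0.002]
wrist_force: [-1.7, 0.9, -1.3]
finger_gap: 0.0397
finger_force: 35.0
```

>>> servo_tool --pt "1 0 0 0 0 0 0" --pt "1 0 0 0 0 0 0"

```text
time_s: 22.75
tcp_pos: [0.571, -0.3463, 0.0588]
tool_rot: [0.001, 0.079, 0.997, -0.001]
wrist_force: [-0.7, -0.9, -0.4]
finger_gap: 0.0393
finger_force: 35.0
```

```bash
python3 - <<'E'
from h import *; from rig import env
s,c=look(env,"w12"); print(s["tcp_pos"],s["finger_gap"]); delta(s,(.5705,-.347,.015),81)
E
```

```text
[ 0.5709771  -0.34630689  0.0588442 ] 0.03932325120495445
shift [ 0.0005 -0.0007  0.0438] tool y dir 80.9 tilt deg [ 0.11 -0.08]
turn -0.1
```

View pics/w12.png

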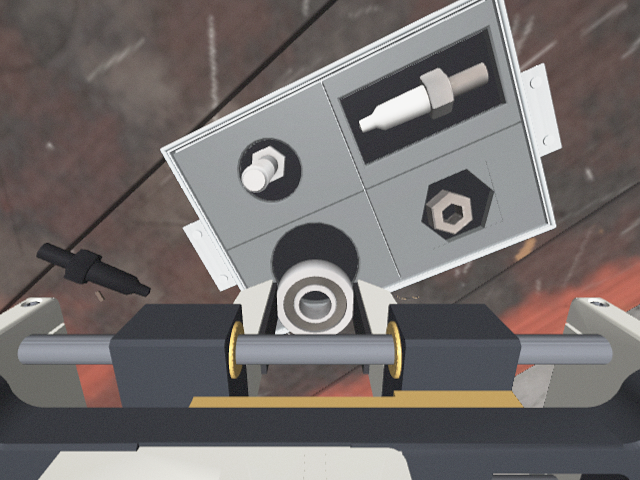

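The bearing is held level at (315,303) above its nest, and the bolt at (262,170), plug and nut are all seated. I'll lower it.

>>> servo_tool --pt "1 0 0 0.02 0 0 0" --pt "1 0 0 0.015 0 0 0" --pt "1 0 0 0.007 0 0 0" --pt "1 0 0 0 0 0 0" --pt "1 0 0 0 0 0 0"

```text
time_s: 23.3
tcp_pos: [0.5704, -0.3457, 0.0154]
tool_rot: [0.0, 0.079, 0.997, -0.0]
wrist_force: [-0.2, 1.1, 0.1]
finger_gap: 0.0396
finger_force: 35.0
```

>>> servo_tool --pt "1 0 0 0.002 0 0 0" --pt "1 0 0 0 0 0 0"

```text
time_s: 23.5
tcp_pos: [0.5707, -0.3458, 0.0138]
tool_rot: [0.001, 0.079, 0.997, -0.0]
wrist_force: [-0.6, 0.0, 2.3]
finger_gap: 0.0396
finger_force: 35.0
```

Contact. I'll release slightly, lift, back away and check.

>>> servo_tool --pt "0.45 0 0 0 0 0 0" --pt "0.45 0 0 0 0 0 0" --pt "0.35 0 0 0 0 0 0" --pt "0.35 0 0 -0.01 0 0 0" --pt "0.35 0 0 -0.03 0 0 0"

```text
time_s: 24.0
tcp_pos: [0.5684, -0.3442, 0.0511]
tool_rot: [-0.002, 0.079, 0.997, 0.001]
wrist_force: [0.5, 0.6, 0.2]
finger_gap: 0.0594
finger_force: 0.0
```

>>> servo_tool --pt "0 0 0 -0.045 0 0 0" --pt "0 0 0 -0.045 0 0 0" --pt "0 0 0 -0.04 0 0 0" --pt "0 0 0 0 0 0 0" --pt "0 0 0 0 0 0 0"

```text
time_s: 24.5
tcp_pos: [0.5707, -0.3457, 0.1846]
tool_rot: [0.001, 0.079, 0.997, -0.0]
wrist_force: [-0.1, -0.5, -1.0]
finger_gap: 0.0913
finger_force: 0.0
```

```bash
python3 - <<'E'
from h import *; from rig import env
s,c=look(env,"w13"); print(s["tcp_pos"],s["finger_gap"])
cv2.imwrite("pics/c9.png",c["pixels"][60:340,120:600,::-1])
t=env.capture("top"); a=t["pixels"][190:310,140:340,::-1]
cv2.imwrite("pics/c9.png",np.vstack([cv2.resize(c["pixels"][80:300,150:600,::-1],(720,352)),cv2.resize(a,(720,432))[:240]]))
R=cv2.Rodrigues(c["rvec"])[0]; tt=np.ravel(c["tvec"])
vv,uu=np.mgrid[0:480,0:640]; Z=c["depth"]; X=np.stack([uu*Z,vv*Z,Z],-1)@np.linalg.inv(c["K"]).T; W=(X-tt)@R
d=np.hypot(W[...,0]-.5705,W[...,1]+.347); m=(d<.027)&(W[...,2]>.0145)&(Z>0)&(W[...,2]<.03); print("bearing top",W[m].mean(0),W[m][:,2].std(),m.sum())
E
```

```text
[ 0.57066178 -0.34569027  0.18463545] 0.09134049024343459
bearing top [ 0.57144411 -0.34689497  0.01846498] 0.0012759367201844304 1164
```

View pics/c9.png

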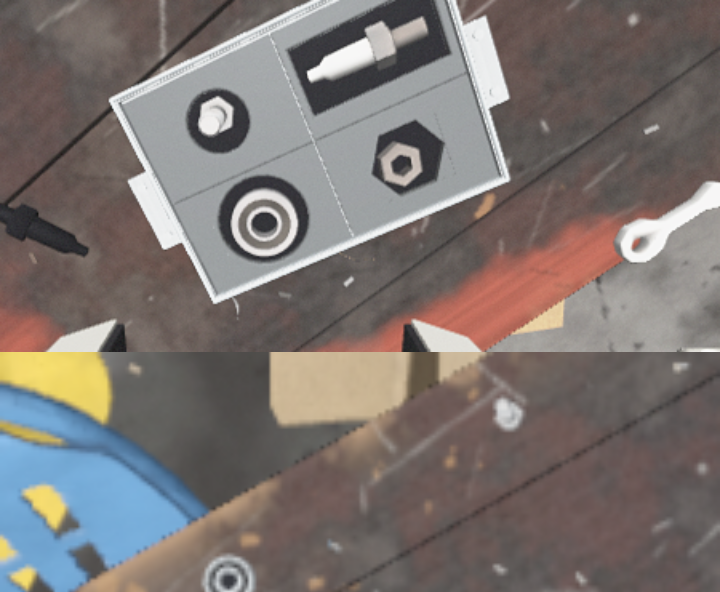

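All four parts are seated in their nests, and the look-alikes are where they were: small bearing at lower-left (228,578), short bolt at (508,412).

```bash
python3 -c "
from rig import env
print(env.job_done())"
```

```text
the job is handed in; nothing more can be done
None
```

I handed the job in at about 25 s: the last pictures show the larger bearing, nut, spark plug and upright long bolt each in its own nest, and the smaller bearing and shorter bolt where they were; no verdict came back.

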